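# Index the vial turret to the lens and lock it with its bar

## Robot

A 6-joint arm with a two-finger parallel gripper is mounted at the origin on a cart in front of the work surface, level with it; the furniture and walls round the work are solid. World frame = base frame: x ahead of the robot, y to its left, z up, the work surface at z = 0. Lengths are in m, angles in rad, forces in N, time in s.
With the tool pointing down it reaches from about 0.225 to 0.875 m from the base axis. Payload 3.4 kg.
Tool frame: the origin (TCP) lies at the very end of the fingers, on their centre line; the grasp point (between the pads) lies behind it (manip.grasp_offset is the z of the grasp point in the tool frame, in m); z points along the fingers, y is the line along which they close (so a half turn about z gives the same grasp; the last joint's range is limited). The gripper opens to 85 mm and grips with 20 to 120 N. Pads are 22 mm wide; open, the fingers measure 114 mm over their backs; the gripper's body (76 mm by 85 mm) begins 54 mm behind the grasp point. The pads swing forward as they close: fully open they stand 13 mm farther back than shut.
Start: joints at [-1.435, 0.276, 1.505, -0, 1.361, -0.121], TCP at [0.146, -0.556, 0.231] pointing down, gripper open.
Joint ranges: [-2.89, 2.89], [-0.75, 2.08], [0.22, 2.7], [-1.18, 4.32], [0.11, 2.71], [-2.7, 2.7]. Speed limits (rad/s): [2.57, 2.57, 3.14, 3.14, 3.14, 3.14].

## Interface

Orientations are given as a unit quaternion [w, x, y, z].
In Python, from rig import manip gives the robot as it stands.
- The arm moves only by the shell command python3 -m pendant 'ROWS' [FORCE]. ROWS is JSON, a list of rows, each an object of numbers: "dx", "dy", "dz": the shift along the tool's x, y, z in m; "rx", "ry", "rz": the turn, a rotation vector about the tool's x, y, z in degrees; "hand": the finger opening in m, from 0 to 0.0854. In form: [{"dx": .., "dy": .., "dz": .., "rx": .., "ry": .., "rz": .., "hand": ..}, ...]. A call has 1 to 12 rows; each row shifts and turns the commanded pose from where the row before left it, along the tool's axes as they then stand; what a row does not reach is not made up. A row lasts 1/12 s, in which the tool goes at most 41.7 mm and 7.16 degrees, less where a joint would pass 70% of its speed; a pose out of reach is approached as far as the arm can. A call is refused whole if a number of a shift passes 0.0417 or a number of a turn 7.16, either way. A call with a gripper value outside its range is refused whole. The fingers move at their own pace and stop on an object; FORCE is the grip in N (left out, the last holds). Time passes only in rows, so rows that do not move let the fingers close. It gives the time, the measured TCP pose, the force, the opening and the grip force at its end, in the units of the state.
- manip.get_state(): the state, without advancing time (a new reading comes with each control period).
- manip.get_image(name): name is "side" or "top"; returns a dict with "frame" (420x560x3 uint8, red, green, blue), "fx", "fy", "cx", "cy" (pixels), "position" and "attitude" of the camera in the world. Camera axes: x right, y up, looking along -z (the intrinsics and any distortion apply to the point x, -y, -z); pixel columns grow to the right and rows downward; lengths in m; the calibration is good to about 2 mm. A picture is of the moment at which its call begins. There is no depth.
- manip.sign_off(): hands the job in; it is judged then, once.
The state is a dict: "clock": time; "qpos": joint angles; "qd": joint speeds; "effort": joint torques, N m; "position": TCP position; "ee_rot": TCP orientation; "contact_force": force on the tool from outside, world axes, zero at the start; "moment": the same for the moment, N m; "width": finger opening in m; "gripper_force": force on a finger pad.
Only numpy, scipy, OpenCV 4.12 (cv2) and the standard library are available. Lean on these libraries where they do the work, as an engineer would, in place of code of your own. Each camera call takes 0.05 s, during which the arm holds its last target. There are 200 camera calls.

## Task

Push the finger pegs with a fingertip to turn the vial turret until the vial with the red cap stands in front of the lens and the slot on the opposite side of the disc lines up with the locking bar. Then push the bar by its red plate, without forcing it, through the slot until it is fully home and locks the turret, and take the finger away. Do not touch or lift the vials in the turret, and leave the things around it where they are.

Things in the scene. Friction and masses are not known exactly. Their poses are not given: they have to be found in the camera images.
- turret_base: Fixed base of the vial turret: dark steel plate, 8 mm thick. Origin: on the bench under the turret's axle; the plate runs from x = -110 to +165 and y = -75 to +75 mm in this frame. z up, +x points from the axle to the measuring head, and the locking bar lies on the -x side. Place and yaw vary.
- lens (a point): On the base: middle of the tip of the measuring head's lens barrel (22 mm in diameter, dark), 71 mm from the axle along the base's +x and 54 mm above the bench, looking back along -x. Behind it the white head, x = 95 to 161 mm, 74 mm wide, top 82 mm above the bench.
- guide_face (a point): On the base: middle of the outer face of the aluminium guide block that carries the locking bar, at x = -108, y = 0 mm in the base's frame; the block is 28 x 42 mm, its top with screws 34 mm above the bench.
- turret: The turret, turning without end about the base's upright axle; friction of about 0.07 N m keeps it where it is left. Origin: on the axle, 10 mm above the bench; z up. Aluminium disc 144 mm in diameter, top 23 mm above the bench. Three black vial cups on it at 0, 120 and 240 degrees from its +x, centres 45 mm from the axle; vial tops are 81 mm above the bench. Start angle varies.
- slot_1 (a point): Mouth of one of the disc's three radial slots, at the rim, 72 mm from the axle, 18 mm above the bench, at 60 degrees from the turret's +x. Slots are 13 mm wide from hub to rim, flared to 22 mm at the rim. The slot 180 degrees from a cup points at the locking bar, along the base's -x, when that cup's vial faces the lens.
- slot_2 (a point): The same for the slot at 180 degrees.
- slot_3 (a point): The same for the slot at 300 degrees.
- peg_1 (a point): Top centre of the black finger peg at the end of the spider arm at 60 degrees from the turret's +x, straight above slot_1. Pegs: 12 mm in diameter, 42 mm from the axle, 94 to 120 mm above the bench; push sideways to turn the turret either way. Arms (tops 94 mm above the bench) and the central column (100 mm) are lower.
- peg_2 (a point): The same for the finger peg at 180 degrees, above slot_2.
- peg_3 (a point): The same for the finger peg at 300 degrees, above slot_3.
- measuring_spot (a point): Point fixed to the base, 45 mm from the axle along the base's +x, 23 mm above the bench: where the centre of the underside of the vial to be measured belongs, in front of the lens.
- lock_bar (a joint): Travel of the locking bar along the base's +x in m: 0 to 0.004 at the start (drawn out), 0.026 fully home, its plate against the guide block. Friction about 1.5 N. Its tip is 78 mm from the axle at 0, outside the disc, and 52 mm when home, inside the slot. It stops against the disc unless a slot faces it; the taper centres a slot up to about 4 degrees off.
- bar_tip (a point): Tip of the locking bar, 18 mm above the bench, moving with it. Steel bar 10 mm wide and 8 mm thick, 14 to 22 mm above the bench, tapered over its last 9 mm to 4 mm wide.
- push_face (a point): On the locking bar: middle of the outer face of its upright red push plate (26 mm wide, 37 to 79 mm above the bench, 8 mm thick with its steel back); 55 mm above the bench, 142 mm from the axle at travel 0. Push it along the base's +x.
- vial_red: screw-cap glass sample vial, 27 mm in diameter, 58 mm tall, red cap, standing loose in one of the turret's three cups (which one varies). Origin: centre of its underside, z up. Not to be touched. This is the one to measure.
- vial_blue: screw-cap glass sample vial, 27 mm in diameter, 58 mm tall, blue cap, standing loose in one of the turret's three cups (which one varies). Origin: centre of its underside, z up. Not to be touched.
- vial_white: screw-cap glass sample vial, 27 mm in diameter, 58 mm tall, white cap, standing loose in one of the turret's three cups (which one varies). Origin: centre of its underside, z up. Not to be touched.
- vial_spare: Spare glass vial with a black cap, 27 mm in diameter, 58 mm tall, standing loose on the bench to the left of the base, where it must stay. Origin: centre of its underside.
- vial_spare2: Another spare glass vial with a black cap, the same size, beside it, where it must stay. Origin: centre of its underside.
- tweezers: Loose steel tweezers, 131 mm long, 7 mm high, lying to the right of the base, where it must stay. Origin: under its middle, y along its length.
- hex_keys: Loose black hex key holder, 98 x 18 mm, 24 mm high, to the left of the base, where it must stay. Origin: under its middle, x along its length.

How it is judged:
On the way, in this order (a step that is already met when the one before it is completed fails the run):
1. the red-capped vial has been turned to the lens while the locking bar is still drawn out (horizontal distance between vial_red and measuring_spot below 0.01 m and value of joint lock_bar below 0.008 m), for 0.1 s.
2. the locking bar has been pushed home through the slot (horizontal distance between vial_red and measuring_spot below 0.006 m and value of joint lock_bar above 0.023 m), for 0.2 s.
At the end, for the whole second after the job is handed in: The centre of the red-capped vial is within 6 mm of the measuring spot in plan, the locking bar is at least 23 mm in of its 26 mm travel, the turret is at rest, and all three vials stand upright (within 0.2 rad) and down in their cups (all of step 2 and angular speed of turret below 0.05 rad/s and linear speed of vial_red below 0.02 m/s and angle between each of vial_red, vial_blue, vial_white's own z axis and vertical below 0.2 rad and z of each of vial_red, vial_blue, vial_white in the frame of turret below 0.02 m); the robot touches nothing.
It fails at once if a vial in the turret is lifted out or tipped (z of any of vial_red, vial_blue, vial_white in the frame of turret above 0.025 m or angle between any of vial_red, vial_blue, vial_white's own z axis and vertical above 0.35 rad).
It fails at once if the robot touches a vial in the turret (over 1 N) (contact force between any of the fingers, the arm and vial_red above 1 N or contact force between any of the fingers, the arm and vial_blue above 1 N or contact force between any of the fingers, the arm and vial_white above 1 N).
It fails at once if the locking bar is forced (over 40 N) (contact force between the fingers and lock_bar above 40 N).
It fails at once if a thing beside the turret is moved by more than 30 mm (distance of any of vial_spare, vial_spare2, tweezers, hex_keys from where it was at the start of the episode above 0.03 m).
It also fails if it takes over 42 s, if anything falls off the work surface, if the arm or the gripper's body presses on something with over 40 N, if the wrist force passes 120 N, or if a joint passes its speed limit or range.

## Working session

There is one attempt and no reset: what is moved stays moved. The work goes in short steps, Python scripts to look and compute and a shell command to move; the robot and the scene stay as the last step left them, time stands still between calls to the robot, and variables do not carry over. Pictures are saved under pics/ and viewed, at most 10 in all, crops included, and the job is handed in when it is done.

```bash
mkdir -p pics; ls; cat > h.py <<'E'
import numpy as np, cv2
from rig import manip
from scipy.spatial.transform import Rotation as R
def snap(name,fn):
    im=manip.get_image(name); cv2.imwrite(f'pics/{fn}.png',cv2.cvtColor(im['frame'],cv2.COLOR_RGB2BGR))
    np.save(f'pics/{fn}.npy',{k:v for k,v in im.items()},allow_pickle=True); return im
def load(fn): return np.load(f'pics/{fn}.npy',allow_pickle=True).item()
def rot(im):
    a=np.array(im['attitude'],float)
    return a if a.shape==(3,3) else R.from_quat(a[[1,2,3,0]]).as_matrix()
def ray(im,u,v):
    d=np.array([(u-im['cx'])/im['fx'],-(v-im['cy'])/im['fy'],-1.]); return np.array(im['position']),rot(im)@d
def atz(im,u,v,z):
    p,d=ray(im,u,v); return p+d*(z-p[2])/d[2]
def proj(im,P):
    c=rot(im).T@(np.array(P)-np.array(im['position'])); return im['cx']-im['fx']*c[0]/c[2], im['cy']+im['fy']*c[1]/c[2]
def tri(a,b):
    (p,d),(q,e)=a,b; d=d/np.linalg.norm(d);e=e/np.linalg.norm(e)
    t=np.linalg.lstsq(np.c_[d,-e],q-p,rcond=None)[0]; x,y=p+t[0]*d,q+t[1]*e
    return (x+y)/2,np.linalg.norm(x-y)
E
python3 - <<'E'
from h import *
for n in('top','side'):
    im=snap(n,n+'0'); print({k:v for k,v in im.items() if k!='frame'})
print(manip.get_state(), manip.grasp_offset)
E
```

```text
pics
{'fx': 518.509126570566, 'fy': 518.509126570566, 'cx': 281.85312373196194, 'cy': 208.02371614071467, 'position': array([ 0.33809518, -0.25564357,  0.92123916]), 'attitude': array([-0.66012838, -0.08091859,  0.08830871,  0.74154182])}
{'fx': 496.14922123402266, 'fy': 496.14922123402266, 'cx': 281.36808383030103, 'cy': 210.96576002757328, 'position': array([ 0.3866972 , -0.94354261,  0.58491031]), 'attitude': array([ 0.88179588,  0.45909652, -0.04654798, -0.09746633])}
{'clock': 0.1, 'qpos': array([-1.43500599e+00,  2.76529734e-01,  1.50598307e+00, -3.25711845e-05,
        1.36069908e+00, -1.21001107e-01]), 'qd': array([ 0.00082849, -0.00080219, -0.00225648,  0.00161122, -0.00057435,
       -0.00014241]), 'effort': array([ 1.23607380e-03, -4.17699766e+01, -2.46406156e+01, -3.01962755e-04,
        5.71888435e-03,  8.66695302e-06]), 'position': array([ 0.14595784, -0.55569147,  0.23053671]), 'ee_rot': array([-8.09477907e-04,  9.91767825e-01,  1.28046576e-01, -2.19110504e-05]), 'contact_force': array([-0.02397059, -0.09169223,  0.07204539]), 'moment': array([-0.03777872,  0.06095834, -0.00733012]), 'gripper_force': 0.0, 'width': 0.08557045665670868} -0.0187
```

View pics/top0.png

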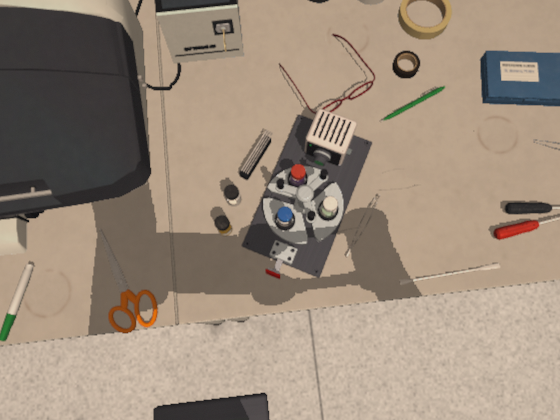

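View pics/side0.png

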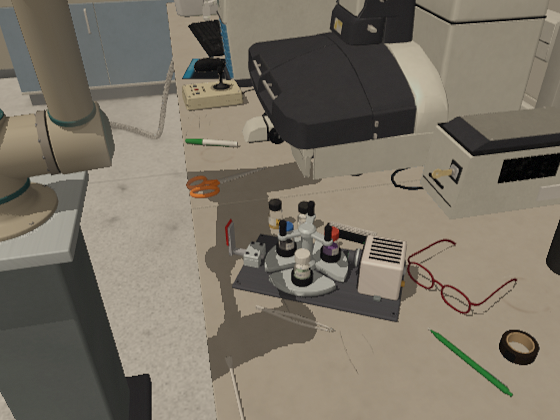

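The top view shows the turret near (303,205), with the red cap at (298,175), blue at (285,217) and white at (330,207). The head is at (330,135), the guide block at (284,253) and the red plate at (273,272). In the side view the turret is near (308,265), with the red plate at (228,233). I'll enlarge both.

```bash
python3 - <<'E'
from h import *
a=load('top0')['frame'][105:290,225:385,::-1]; b=load('side0')['frame'][190:325,210:420,::-1]
cv2.imwrite('pics/topc.png',cv2.resize(a[:150],None,fx=4,fy=4,interpolation=cv2.INTER_CUBIC))
cv2.imwrite('pics/sidec.png',cv2.resize(b,None,fx=3.8,fy=3.8,interpolation=cv2.INTER_CUBIC))
E
```

```text
(no output)
```

View pics/topc.png

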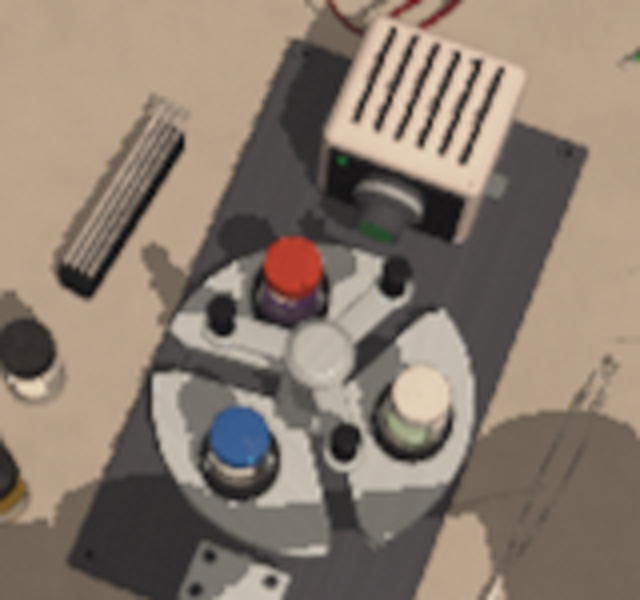

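View pics/sidec.png

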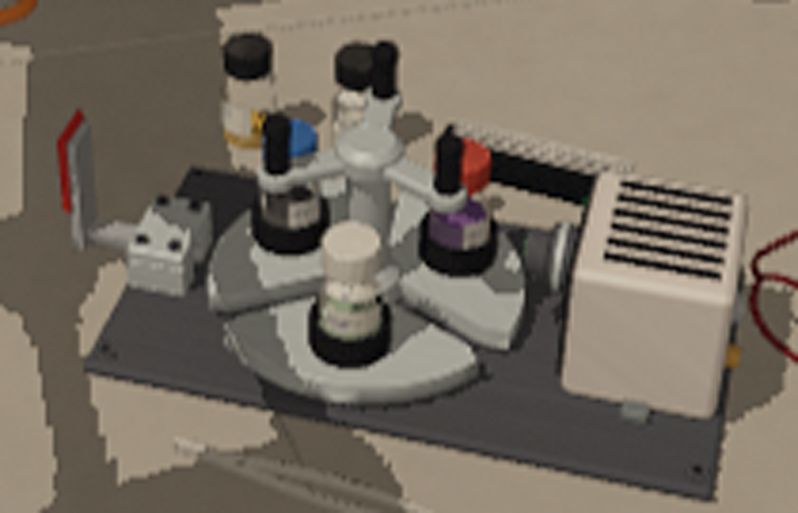

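The top crop shows the plate corners at crop (297,40), (587,148) and (70,565), the peg tops near (220,303), (397,265) and (346,432), and the caps at red (293,260), blue (239,433) and white (421,390). The side crop has the peg tops at (384,48), (278,120) and (450,132), and the red plate at (70,160).

```bash
cat > m.py <<'E'
from h import *
from scipy.optimize import least_squares
T=load('top0');S=load('side0')
t=lambda u,v:(u/4+225-.4,v/4+105-.4); s=lambda u,v:(u/3.8+210-.4,v/3.8+190-.4)
for n,a,b in [('pegL',(220,303),(384,48)),('pegF',(397,265),(450,132)),('pegR',(346,432),(278,120)),('red',(293,260),(468,153)),('white',(421,390),(352,240)),('blue',(239,433),(298,135))]:
    print(n,*tri(ray(T,*t(*a)),ray(S,*s(*b))))
print('col',atz(T,*t(321,355),.100))
obs=[(T,t(297,40),(.165,.075,.008)),(T,t(587,148),(.165,-.075,.008)),(T,t(70,565),(-.11,.075,.008)),(T,(318,274),(-.11,-.075,.008)),
 (S,s(88,367),(-.11,-.075,.008)),(S,s(715,498),(.165,-.075,.008)),(S,s(192,170),(-.11,.075,.008))]
obs+=[(T,t(321,352),(0,0,.1)),(S,s(370,148),(0,0,.1))]
pegs=[((220,303),(384,48)),((397,265),(450,132)),((346,432),(278,120))]
def w(p,q): c,n=np.cos(p[2]),np.sin(p[2]); return [p[0]+c*q[0]-n*q[1],p[1]+n*q[0]+c*q[1],q[2]]
def f(p):
    r=[np.subtract(proj(i,w(p,q)),uv) for i,uv,q in obs]
    for k,(a,b) in enumerate(pegs):
        an=p[3]-k*2*np.pi/3; q=(.042*np.cos(an),.042*np.sin(an),.12)
        r+=[np.subtract(proj(T,w(p,q)),t(*a)),np.subtract(proj(S,w(p,q)),s(*b))]
    return np.ravel(r)
if __name__=='__main__':
    x=least_squares(f,[.36,-.3,-.4,1.5],loss='soft_l1').x; print(x,np.degrees(x[2:])); print(f(x).reshape(-1,2).round(1).tolist())
    print('push face',w(x,(-.142,0,.055)),proj(T,w(x,(-.142,0,.079))),'lens',w(x,(.071,0,.054)))
    for n,a in [('red',(293,260)),('white',(421,390)),('blue',(239,433))]:
        q=atz(T,*t(*a),.081)[:2]-x[:2]; print(n,np.hypot(*q),np.degrees(np.arctan2(q[1],q[0])-x[2]))
E
python3 m.py
```

```text
pegL [ 0.58009946 -0.27731593  0.1171359 ] 0.0001416014230936265
pegF [ 0.58732172 -0.35012287  0.12186784] 0.001899334212975349
pegR [ 0.52156721 -0.32098977  0.11813998] 0.0013626140647134417
red [ 0.60875055 -0.31159714  0.0786174 ] 0.003096941841399396
white [ 0.54483576 -0.35778309  0.07852111] 0.0012796642143681
blue [ 0.53770848 -0.27995973  0.07713428] 0.005339169680977001
col [ 0.5583889  -0.31641142  0.1       ]
[ 0.56265107 -0.31738994 -0.50285096  1.6681746 ] [-28.81123767  95.57936402]
[[-0.5, -2.6], [1.5, -1.6], [-0.9, -1.3], [1.7, 2.3], [-2.2, -1.4], [-0.4, -1.7], [-1.1, -2.1], [0.3, -1.8], [-0.5, -2.9], [1.0, -0.1], [-0.2, -0.9], [0.4, -0.6], [-0.2, 1.5], [0.9, -0.4], [-0.6, -0.3]]
push face [np.float64(0.43822894220994374), np.float64(-0.24895651300607533), 0.055] (np.float64(272.41769772292025), np.float64(272.3681676057937)) lens [np.float64(0.6248621354388569), np.float64(-0.35160665272921043), 0.054]
red 0.044145756747810974 36.7784378426703
white 0.04435383598813875 -86.66653625669768
blue 0.04730463540095984 155.9832436199892
```

The fit agrees with the text's heights (pegs 117–122 mm, caps 77–79 mm). The base yaw is -28.8° and red sits at about +35.6 to 36.8°, so the turret must turn about 36° clockwise. I'll push the left peg along its chord with the tool's x face, starting by turning the tool and closing the fingers.

```bash
python3 -m pendant '[{"rz":7,"hand":0},{"rz":7,"hand":0},{"rz":7,"hand":0},{"rz":7,"hand":0},{"rz":7,"hand":0},{"rz":7,"hand":0},{"rz":7,"hand":0},{"rz":7,"hand":0},{"hand":0}]'
cat > go.py <<'E'
import sys
from h import *
s=manip.get_state(); q=np.array(s['ee_rot']); M=R.from_quat(q[[1,2,3,0]]).as_matrix()
print('clock',s['clock'],'pos',s['position'].round(4),'F',s['contact_force'].round(1),'xyaw',np.degrees(np.arctan2(M[1,0],M[0,0])).round(1),'w',round(s['width'],4))
if len(sys.argv)>3: print('tool shift mm',(M.T@(np.array(sys.argv[1:4],float)-s['position'])*1e3).round(1))
E
python3 go.py .557 -.2595 .231
```

```text
clock 0.1 pos [ 0.146  -0.5557  0.2305] F [-0.  -0.1  0.1] xyaw 14.7 w 0.0856
tool shift mm [ 4.728e+02 -1.821e+02 -1.000e-01]invalid input
```

```bash
python3 -m pendant '[{"dx":0,"dy":0,"dz":0,"rx":0,"ry":0,"rz":7,"hand":0.0}]'; echo; python3 -m pendant '[{"rz":7.0}]'; python3 go.py
```

```text
clock: 0.18
position: [0.146, -0.5558, 0.2307]
ee_rot: [-0.001, 0.998, 0.066, -0.0]
contact_force: [0.4, 0.5, 0.1]
width: 0.0752
gripper_force: 0.0

clock 0.1833 pos [ 0.146  -0.5558  0.2307] F [0.4 0.5 0.1] xyaw 7.6 w 0.0752invalid input
```

```bash
python3 -m pendant '[{"dx":0,"dy":0,"dz":0,"rx":0,"ry":0,"rz":7,"hand":0},{"dx":0,"dy":0,"dz":0,"rx":0,"ry":0,"rz":7,"hand":0},{"dx":0,"dy":0,"dz":0,"rx":0,"ry":0,"rz":7,"hand":0},{"dx":0,"dy":0,"dz":0,"rx":0,"ry":0,"rz":7,"hand":0},{"dx":0,"dy":0,"dz":0,"rx":0,"ry":0,"rz":7,"hand":0},{"dx":0,"dy":0,"dz":0,"rx":0,"ry":0,"rz":7,"hand":0},{"dx":0,"dy":0,"dz":0,"rx":0,"ry":0,"rz":7,"hand":0},{"dx":0,"dy":0,"dz":0,"rx":0,"ry":0,"rz":0,"hand":0}]'
python3 go.py .557 -.2595 .231
```

```text
clock: 0.85
position: [0.146, -0.5558, 0.2308]
ee_rot: [-0.0, 0.935, -0.353, -0.0]
contact_force: [0.2, 0.1, 0.2]
width: 0.0001
gripper_force: 0.0
clock 0.85 pos [ 0.146  -0.5558  0.2308] F [0.2 0.1 0.2] xyaw -41.4 w 0.0001
tool shift mm [ 1.123e+02 -4.941e+02  1.000e-01]
```

```bash
python3 -m pendant '[{"dx":0.0075,"dy":-0.033,"dz":0,"rx":0,"ry":0,"rz":0,"hand":0},{"dx":0.0075,"dy":-0.033,"dz":0,"rx":0,"ry":0,"rz":0,"hand":0},{"dx":0.0075,"dy":-0.033,"dz":0,"rx":0,"ry":0,"rz":0,"hand":0},{"dx":0.0075,"dy":-0.033,"dz":0,"rx":0,"ry":0,"rz":0,"hand":0},{"dx":0.0075,"dy":-0.033,"dz":0,"rx":0,"ry":0,"rz":0,"hand":0},{"dx":0.0075,"dy":-0.033,"dz":0,"rx":0,"ry":0,"rz":0,"hand":0},{"dx":0.0075,"dy":-0.033,"dz":0,"rx":0,"ry":0,"rz":0,"hand":0},{"dx":0.0075,"dy":-0.033,"dz":0,"rx":0,"ry":0,"rz":0,"hand":0},{"dx":0.0075,"dy":-0.033,"dz":0,"rx":0,"ry":0,"rz":0,"hand":0},{"dx":0.0075,"dy":-0.033,"dz":0,"rx":0,"ry":0,"rz":0,"hand":0},{"dx":0,"dy":0,"dz":0,"rx":0,"ry":0,"rz":0,"hand":0}]'
python3 go.py .557 -.2595 .231
```

```text
clock: 1.77
position: [0.4245, -0.3538, 0.2311]
ee_rot: [-0.002, 0.937, -0.349, 0.001]
contact_force: [0.8, -0.4, -0.3]
width: 0.0001
gripper_force: 0.0
clock 1.7667 pos [ 0.4245 -0.3538  0.2311] F [ 0.8 -0.4 -0.3] xyaw -40.8 w 0.0001
tool shift mm [  38.7 -158.     0.7]
```

```bash
python3 -m pendant '[{"dx":0.0055,"dy":-0.0225,"dz":0,"rx":0,"ry":0,"rz":0,"hand":0},{"dx":0.0055,"dy":-0.0225,"dz":0,"rx":0,"ry":0,"rz":0,"hand":0},{"dx":0.0055,"dy":-0.0225,"dz":0,"rx":0,"ry":0,"rz":0,"hand":0},{"dx":0.0055,"dy":-0.0225,"dz":0,"rx":0,"ry":0,"rz":0,"hand":0},{"dx":0.0055,"dy":-0.0225,"dz":0,"rx":0,"ry":0,"rz":0,"hand":0},{"dx":0.0055,"dy":-0.0225,"dz":0,"rx":0,"ry":0,"rz":0,"hand":0},{"dx":0.0055,"dy":-0.0225,"dz":0,"rx":0,"ry":0,"rz":0,"hand":0},{"dx":0,"dy":0,"dz":0,"rx":0,"ry":0,"rz":0,"hand":0},{"dx":0,"dy":0,"dz":0,"rx":0,"ry":0,"rz":0,"hand":0}]'
python3 go.py .557 -.2595 .106
```

```text
clock: 2.52
position: [0.5532, -0.2643, 0.2307]
ee_rot: [0.0, 0.937, -0.351, -0.001]
contact_force: [-0.7, -0.7, 0.0]
width: -0.0001
gripper_force: 0.0
clock 2.5167 pos [ 0.5532 -0.2643  0.2307] F [-0.7 -0.7  0. ] xyaw -41.1 w -0.0001
tool shift mm [ -0.2  -6.2 124.7]
```

```bash
python3 -m pendant '[{"dx":-0.006,"dy":-0.006,"dz":0.02,"rx":0,"ry":0,"rz":0,"hand":0},{"dx":0,"dy":0,"dz":0.025,"rx":0,"ry":0,"rz":0,"hand":0},{"dx":0,"dy":0,"dz":0.025,"rx":0,"ry":0,"rz":0,"hand":0},{"dx":0,"dy":0,"dz":0.025,"rx":0,"ry":0,"rz":0,"hand":0},{"dx":0,"dy":0,"dz":0.02,"rx":0,"ry":0,"rz":0,"hand":0},{"dx":0,"dy":0,"dz":0.01,"rx":0,"ry":0,"rz":0,"hand":0},{"dx":0,"dy":0,"dz":0,"rx":0,"ry":0,"rz":0,"hand":0}]'
python3 go.py .557 -.2595 .106
python3 - <<'E'
from h import *
im=snap('side','s1'); print(proj(im,manip.get_state()['position']))
cv2.imwrite('pics/s1c.png',cv2.resize(im['frame'][150:300,210:410,::-1],None,fx=4,fy=4,interpolation=cv2.INTER_CUBIC))
E
```

```text
clock: 3.1
position: [0.55, -0.2561, 0.1038]
ee_rot: [-0.0, 0.936, -0.353, -0.003]
contact_force: [-0.2, 0.2, -0.7]
width: 0.0002
gripper_force: 0.0
clock 3.1 pos [ 0.55   -0.2561  0.1038] F [-0.2  0.2 -0.7] xyaw -41.3 w 0.0002
tool shift mm [ 7.5 -2.1 -2.2]
(np.float64(291.17245303820596), np.float64(203.3666068330184))
```

View pics/s1c.png

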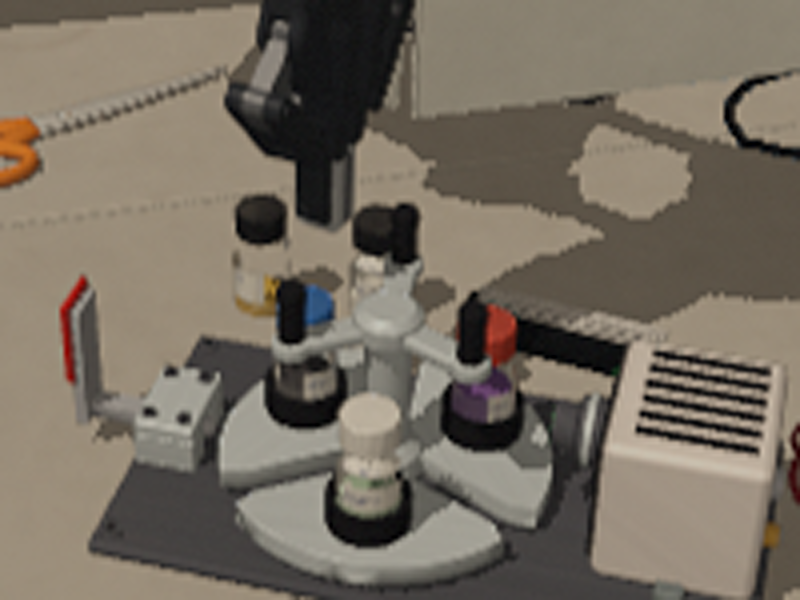

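The fingertip is at crop (325,215), left of the left peg's top at (405,208), at the right height and clear of everything. I'll push along tool x, stopping slightly short to check.

```bash
python3 -m pendant '[{"dx":0.006,"dy":-0.002,"dz":0,"rx":0,"ry":0,"rz":0,"hand":0},{"dx":0.006,"dy":0,"dz":0,"rx":0,"ry":0,"rz":0,"hand":0},{"dx":0.004,"dy":0,"dz":0,"rx":0,"ry":0,"rz":0,"hand":0},{"dx":0.003,"dy":0,"dz":0,"rx":0,"ry":0,"rz":0,"hand":0},{"dx":0.003,"dy":0,"dz":0,"rx":0,"ry":0,"rz":0,"hand":0},{"dx":0.003,"dy":0,"dz":0,"rx":0,"ry":0,"rz":0,"hand":0},{"dx":0.003,"dy":0,"dz":0,"rx":0,"ry":0,"rz":0,"hand":0},{"dx":0.003,"dy":0,"dz":0,"rx":0,"ry":0,"rz":0,"hand":0},{"dx":0.003,"dy":0,"dz":0,"rx":0,"ry":0,"rz":0,"hand":0},{"dx":0.003,"dy":0,"dz":0,"rx":0,"ry":0,"rz":0,"hand":0},{"dx":0.002,"dy":0,"dz":0,"rx":0,"ry":0,"rz":0,"hand":0},{"dx":0,"dy":0,"dz":0,"rx":0,"ry":0,"rz":0,"hand":0}]'
python3 go.py .5858 -.2845 .104
python3 - <<'E'
from h import *
im=snap('side','s2'); a=im['frame'][150:300,210:360,::-1]; 
b=snap('top','t2')['frame'][115:265,235:365,::-1]
f=lambda x:cv2.resize(x,None,fx=2.8,fy=4,interpolation=cv2.INTER_CUBIC)
cv2.imwrite('pics/c2.png',np.hstack([f(a),f(b)]))
E
```

```text
clock: 4.15
position: [0.5837, -0.2814, 0.1062]
ee_rot: [0.001, 0.936, -0.353, 0.001]
contact_force: [0.2, 0.7, 0.1]
width: 0.0002
gripper_force: 0.0
clock 4.15 pos [ 0.5837 -0.2814  0.1062] F [0.2 0.7 0.1] xyaw -41.3 w 0.0002
tool shift mm [3.6 0.9 2.2]
```

View pics/c2.png

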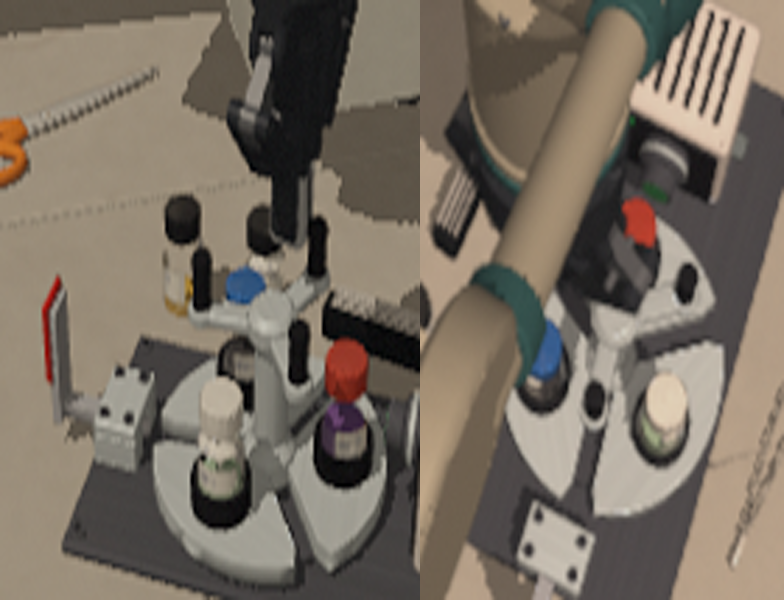

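The turret has turned most of the way. Top peg tops are at panel (688,270) and (595,390). Side peg tops are at (317,222), (203,252) and (298,325). I'll fit the angle now.

```bash
cat > ang.py <<'E'
from m import *
def angle(tp,sp):
    # tp, sp: lists of (pegindex,(u,v)) full pixels; index 0=L 1=F 2=R; turret fit alone with free centre
    def g(p):
        r=[]
        for I,L in((T,tp),(S,sp)):
            for k,uv in L:
                an=p[2]-k*2*np.pi/3; r.append(np.subtract(proj(I,[p[0]+.042*np.cos(an),p[1]+.042*np.sin(an),.12]),uv))
        return np.ravel(r)
    x=least_squares(g,[.563,-.317,.8]).x; print(x[:2],np.degrees(x[2]),abs(g(x)).max())
E
python3 - <<'E' | tail -2
from ang import *
angle([(k,t(*p[0])) for k,p in enumerate(pegs)],[(k,s(*p[1])) for k,p in enumerate(pegs)])
tt=lambda x,y:(235+(x-420)/2.8-.4,115+y/4-.4); ss=lambda x,y:(210+x/2.8-.4,150+y/4-.4)
angle([(1,tt(688,270)),(2,tt(595,390))],[(0,ss(317,222)),(1,ss(298,325)),(2,ss(203,252))])
E
```

```text
[ 0.56281787 -0.3164352 ] 66.82418424826615 1.2057731229066064
[ 0.56279722 -0.31686595] 35.18249358462497 0.785788260678487
```

Angle is 35.2° in the world against a target of 31.2°, so about 3 mm more.

```bash
python3 -m pendant '[{"dx":0.0015,"dy":0,"dz":0,"rx":0,"ry":0,"rz":0,"hand":0},{"dx":0.0015,"dy":0,"dz":0,"rx":0,"ry":0,"rz":0,"hand":0},{"dx":0,"dy":0,"dz":0,"rx":0,"ry":0,"rz":0,"hand":0},{"dx":0,"dy":0,"dz":0,"rx":0,"ry":0,"rz":0,"hand":0}]'
python3 go.py .5858 -.2845 .104
python3 -m pendant '[{"dx":-0.005,"dy":0,"dz":0,"rx":0,"ry":0,"rz":0,"hand":0},{"dx":-0.015,"dy":0,"dz":0,"rx":0,"ry":0,"rz":0,"hand":0},{"dx":-0.02,"dy":0,"dz":-0.02,"rx":0,"ry":0,"rz":0,"hand":0},{"dx":-0.025,"dy":0.01,"dz":-0.02,"rx":0,"ry":0,"rz":0,"hand":0},{"dx":-0.025,"dy":0.01,"dz":-0.02,"rx":0,"ry":0,"rz":0,"hand":0},{"dx":-0.025,"dy":0.01,"dz":-0.02,"rx":0,"ry":0,"rz":0,"hand":0},{"dx":-0.025,"dy":0.015,"dz":-0.01,"rx":0,"ry":0,"rz":0,"hand":0},{"dx":-0.025,"dy":0.015,"dz":0,"rx":0,"ry":0,"rz":0,"hand":0},{"dx":-0.025,"dy":0.015,"dz":0,"rx":0,"ry":0,"rz":0,"hand":0},{"dx":0,"dy":0,"dz":0,"rx":0,"ry":0,"rz":0,"hand":0}]'
python3 go.py
python3 - <<'E'
from h import *
im=snap('side','s3'); a=im['frame'][150:300,210:360,::-1]; 
b=snap('top','t3')['frame'][140:290,240:370,::-1]
f=lambda x:cv2.resize(x,None,fx=2.8,fy=4,interpolation=cv2.INTER_CUBIC)
cv2.imwrite('pics/c3.png',np.hstack([f(a),f(b)]))
E
```

```text
clock: 4.58
position: [0.5851, -0.2828, 0.1063]
ee_rot: [0.0, 0.936, -0.353, -0.0]
contact_force: [-1.3, 0.0, 0.3]
width: -0.0001
gripper_force: 0.6
clock 4.5833 pos [ 0.5851 -0.2828  0.1063] F [-1.3  0.   0.3] xyaw -41.3 w -0.0001
tool shift mm [1.7 0.8 2.3]
clock: 5.42
position: [0.3879, -0.211, 0.1965]
ee_rot: [0.0, 0.936, -0.353, -0.002]
contact_force: [-0.2, -0.4, -1.2]
width: 0.0001
gripper_force: 0.0
clock 5.4167 pos [ 0.3879 -0.211   0.1965] F [-0.2 -0.4 -1.2] xyaw -41.3 w 0.0001
```

View pics/c3.png

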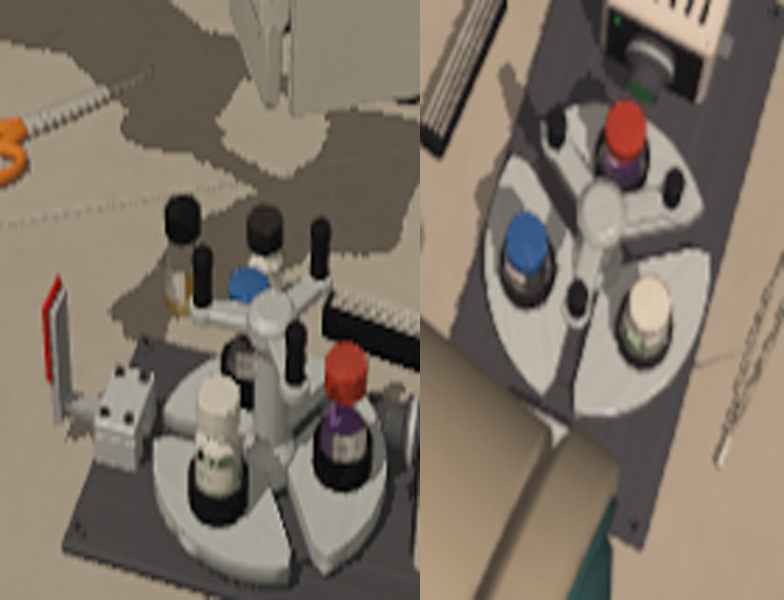

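```bash
python3 - <<'E' | tail -5
from ang import *
tt=lambda x,y:(240+(x-420)/2.8-.4,140+y/4-.4); ss=lambda x,y:(210+x/2.8-.4,150+y/4-.4)
angle([(0,tt(555,120)),(1,tt(673,178)),(2,tt(577,287))],[(0,ss(320,222)),(1,ss(296,325)),(2,ss(203,252))])
C={}
for n,a in [('red',(626,115)),('white',(651,295)),('blue',(527,232))]:
    C[n]=atz(T,*tt(*a),.081)[:2]
m=sum(C.values())/3
for n in C: q=C[n]-m; print(n,m,np.degrees(np.arctan2(q[1],q[0]))+{'red':0,'white':120,'blue':-120}[n])
q=atz(T,*tt(562,400),.023)[:2]-[.5628,-.3166]; print('slot',np.hypot(*q),np.degrees(np.arctan2(-q[1],-q[0])))
E
```

```text
[ 0.56247297 -0.3161801 ] 33.2006037706832 1.0983253945968272
red [ 0.56430043 -0.31708577] -26.228902975343495
white [ 0.56430043 -0.31708577] -27.032253863028643
blue [ 0.56430043 -0.31708577] -26.36429310325005
slot 0.07121790852586161 -25.320884437073463
```

Red points about 2.3° off the base's +x, inside the taper's 4° and the 10 mm limit (1.8 mm). I'll align tool x with the bar and come down outside the plate.

```bash
python3 -m pendant '[{"dx":0,"dy":0,"dz":0,"rx":0,"ry":0,"rz":-6.25,"hand":0},{"dx":0,"dy":0,"dz":0,"rx":0,"ry":0,"rz":-6.25,"hand":0},{"dx":0,"dy":0,"dz":0,"rx":0,"ry":0,"rz":0,"hand":0}]'
python3 go.py .409 -.233 .055
```

```text
clock: 5.77
position: [0.3946, -0.2141, 0.1965]
ee_rot: [0.0, 0.969, -0.248, 0.001]
contact_force: [0.0, 0.2, 0.1]
width: 0.0002
gripper_force: 0.0
clock 5.7667 pos [ 0.3946 -0.2141  0.1965] F [0.  0.2 0.1] xyaw -28.7 w 0.0002
tool shift mm [ 21.4   9.7 141.5]
```

```bash
python3 -m pendant '[{"dx":0.007,"dy":0.005,"dz":0.02,"rx":0,"ry":0,"rz":0,"hand":0},{"dx":0.007,"dy":0.005,"dz":0.025,"rx":0,"ry":0,"rz":0,"hand":0},{"dx":0,"dy":0,"dz":0.025,"rx":0,"ry":0,"rz":0,"hand":0},{"dx":0,"dy":0,"dz":0.025,"rx":0,"ry":0,"rz":0,"hand":0},{"dx":0,"dy":0,"dz":0.025,"rx":0,"ry":0,"rz":0,"hand":0},{"dx":0,"dy":0,"dz":0.02,"rx":0,"ry":0,"rz":0,"hand":0},{"dx":0,"dy":0,"dz":0,"rx":0,"ry":0,"rz":0,"hand":0},{"dx":0,"dy":0,"dz":0,"rx":0,"ry":0,"rz":0,"hand":0}]'
python3 go.py .4286 -.2437 .055
python3 - <<'E'
from h import *
a=snap('side','s4')['frame'][170:300,190:340,::-1]
cv2.imwrite('pics/c4.png',cv2.resize(a,None,fx=4,fy=4,interpolation=cv2.INTER_CUBIC))
E
```

```text
clock: 6.43
position: [0.4008, -0.2289, 0.0555]
ee_rot: [-0.0, 0.968, -0.249, -0.001]
contact_force: [-0.2, 0.2, 0.4]
width: -0.0002
gripper_force: 0.0
clock 6.4333 pos [ 0.4008 -0.2289  0.0555] F [-0.2  0.2  0.4] xyaw -28.9 w -0.0002
tool shift mm [31.4 -0.4  0.4]
```

View pics/c4.png

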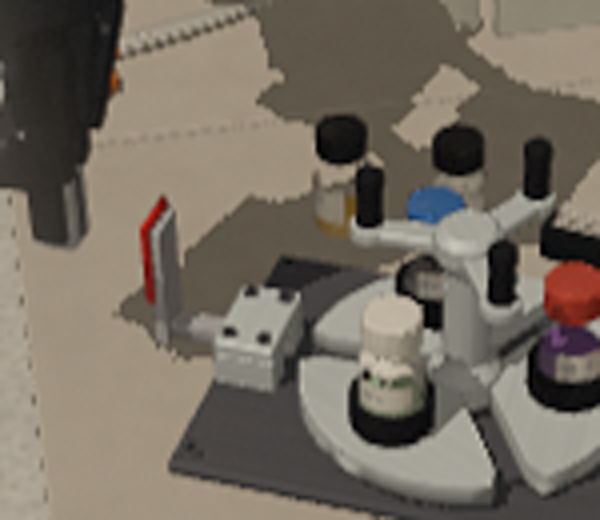

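The fingertip is at crop (65,240) beside the red plate at (155,250), and the path is clear. I'll push slowly.

```bash
python3 -m pendant '[{"dx":0.007,"dy":0,"dz":0,"rx":0,"ry":0,"rz":0,"hand":0},{"dx":0.007,"dy":0,"dz":0,"rx":0,"ry":0,"rz":0,"hand":0},{"dx":0.006,"dy":0,"dz":0,"rx":0,"ry":0,"rz":0,"hand":0},{"dx":0.004,"dy":0,"dz":0,"rx":0,"ry":0,"rz":0,"hand":0},{"dx":0.002,"dy":0,"dz":0,"rx":0,"ry":0,"rz":0,"hand":0},{"dx":0.002,"dy":0,"dz":0,"rx":0,"ry":0,"rz":0,"hand":0},{"dx":0.002,"dy":0,"dz":0,"rx":0,"ry":0,"rz":0,"hand":0},{"dx":0.002,"dy":0,"dz":0,"rx":0,"ry":0,"rz":0,"hand":0},{"dx":0.002,"dy":0,"dz":0,"rx":0,"ry":0,"rz":0,"hand":0},{"dx":0.002,"dy":0,"dz":0,"rx":0,"ry":0,"rz":0,"hand":0},{"dx":0,"dy":0,"dz":0,"rx":0,"ry":0,"rz":0,"hand":0}]'
python3 go.py .4286 -.2437 .055
```

```text
clock: 7.4
position: [0.432, -0.2463, 0.0562]
ee_rot: [-0.0, 0.969, -0.249, -0.0]
contact_force: [0.1, 0.2, 0.6]
width: 0.0001
gripper_force: 0.4
clock 7.4 pos [ 0.432  -0.2463  0.0562] F [0.1 0.2 0.6] xyaw -28.8 w 0.0001
tool shift mm [-4.2 -0.6  1.2]
```

```bash
python3 -m pendant '[{"dx":0.002,"dy":0,"dz":0,"rx":0,"ry":0,"rz":0,"hand":0},{"dx":0.002,"dy":0,"dz":0,"rx":0,"ry":0,"rz":0,"hand":0},{"dx":0.002,"dy":0,"dz":0,"rx":0,"ry":0,"rz":0,"hand":0},{"dx":0.002,"dy":0,"dz":0,"rx":0,"ry":0,"rz":0,"hand":0}]'
python3 -m pendant '[{"dx":0.002,"dy":0,"dz":0,"rx":0,"ry":0,"rz":0,"hand":0},{"dx":0.002,"dy":0,"dz":0,"rx":0,"ry":0,"rz":0,"hand":0},{"dx":0.002,"dy":0,"dz":0,"rx":0,"ry":0,"rz":0,"hand":0},{"dx":0,"dy":0,"dz":0,"rx":0,"ry":0,"rz":0,"hand":0}]'
python3 go.py .4286 -.2437 .055
python3 - <<'E'
from h import *
a=snap('side','s5')['frame'][170:300,190:340,::-1]
cv2.imwrite('pics/c5.png',cv2.resize(a,None,fx=4,fy=4,interpolation=cv2.INTER_CUBIC))
E
```

```text
clock: 7.73
position: [0.439, -0.2501, 0.0562]
ee_rot: [-0.0, 0.969, -0.249, -0.0]
contact_force: [-1.6, 0.4, -0.5]
width: -0.0
gripper_force: 0.8
clock: 8.07
position: [0.4449, -0.2534, 0.0563]
ee_rot: [0.0, 0.969, -0.249, 0.0]
contact_force: [-0.1, -0.3, -0.3]
width: 0.0001
gripper_force: 0.3
clock 8.0667 pos [ 0.4449 -0.2534  0.0563] F [-0.1 -0.3 -0.3] xyaw -28.8 w 0.0001
tool shift mm [-19.   -0.6   1.2]
```

View pics/c5.png

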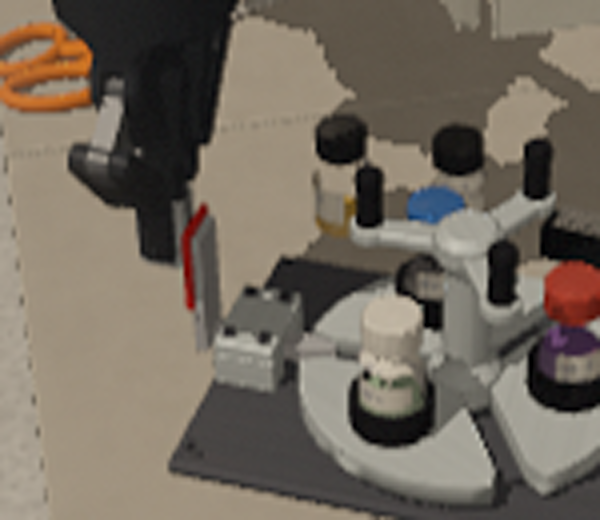

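The bar tip, at crop (315,345), is entering the slot and the force is low. About 8 mm remain.

```bash
for i in 1; do python3 -m pendant '[{"dx":0.0015,"dy":0,"dz":0,"rx":0,"ry":0,"rz":0,"hand":0},{"dx":0.0015,"dy":0,"dz":0,"rx":0,"ry":0,"rz":0,"hand":0},{"dx":0.0015,"dy":0,"dz":0,"rx":0,"ry":0,"rz":0,"hand":0},{"dx":0,"dy":0,"dz":0,"rx":0,"ry":0,"rz":0,"hand":0}]'; done
python3 go.py
```

```text
clock: 8.45
position: [0.4487, -0.2555, 0.0564]
ee_rot: [0.0, 0.969, -0.249, 0.0]
contact_force: [-1.8, 1.2, 0.6]
width: -0.0002
gripper_force: 0.4
clock 8.45 pos [ 0.4487 -0.2555  0.0564] F [-1.8  1.2  0.6] xyaw -28.8 w -0.0002
```

```bash
python3 -m pendant '[{"dx":0.001,"dy":0,"dz":0,"rx":0,"ry":0,"rz":0,"hand":0},{"dx":0,"dy":0,"dz":0,"rx":0,"ry":0,"rz":0,"hand":0}]' | grep -E 'pos|contact'
python3 -m pendant '[{"dx":0.001,"dy":0,"dz":0,"rx":0,"ry":0,"rz":0,"hand":0},{"dx":0,"dy":0,"dz":0,"rx":0,"ry":0,"rz":0,"hand":0}]' | grep -E 'pos|contact'
```

```text
position: [0.4492, -0.2558, 0.0564]
contact_force: [-1.1, 0.7, -0.0]
position: [0.4498, -0.2561, 0.0564]
contact_force: [-2.5, 0.5, 1.7]
```

```bash
python3 -m pendant '[{"dx":0.001,"dy":0,"dz":0,"rx":0,"ry":0,"rz":0,"hand":0},{"dx":0.001,"dy":0,"dz":0,"rx":0,"ry":0,"rz":0,"hand":0},{"dx":0,"dy":0,"dz":0,"rx":0,"ry":0,"rz":0,"hand":0}]' | grep -E 'pos|contact'
python3 -m pendant '[{"dx":0.001,"dy":0,"dz":0,"rx":0,"ry":0,"rz":0,"hand":0},{"dx":0,"dy":0,"dz":0,"rx":0,"ry":0,"rz":0,"hand":0}]' | grep -E 'pos|contact'
```

```text
position: [0.4508, -0.2567, 0.0563]
contact_force: [-5.3, 1.3, 4.7]
position: [0.4508, -0.2566, 0.0562]
contact_force: [-7.0, 2.8, 5.3]
```

Force rises to 8 N with the position stalled where home is predicted. I'll press slightly more to confirm.

```bash
python3 -m pendant '[{"dx":0.001,"dy":0,"dz":0,"rx":0,"ry":0,"rz":0,"hand":0},{"dx":0,"dy":0,"dz":0,"rx":0,"ry":0,"rz":0,"hand":0}]' | grep -E 'pos|contact'
python3 -m pendant '[{"dx":0.001,"dy":0,"dz":0,"rx":0,"ry":0,"rz":0,"hand":0},{"dx":0,"dy":0,"dz":0,"rx":0,"ry":0,"rz":0,"hand":0},{"dx":0,"dy":0,"dz":0,"rx":0,"ry":0,"rz":0,"hand":0}]' | grep -E 'pos|contact'
```

```text
position: [0.4508, -0.2566, 0.0562]
contact_force: [-8.2, 2.7, 6.0]
position: [0.4508, -0.2566, 0.0561]
contact_force: [-9.6, 3.2, 8.5]
```

It's a firm stop. I'll back away and verify.

```bash
python3 -m pendant '[{"dx":-0.008,"dy":0,"dz":0,"rx":0,"ry":0,"rz":0,"hand":0},{"dx":-0.015,"dy":0,"dz":0,"rx":0,"ry":0,"rz":0,"hand":0},{"dx":-0.02,"dy":0,"dz":0,"rx":0,"ry":0,"rz":0,"hand":0},{"dx":-0.02,"dy":0.0,"dz":-0.02,"rx":0,"ry":0,"rz":0,"hand":0},{"dx":-0.025,"dy":0,"dz":-0.025,"rx":0,"ry":0,"rz":0,"hand":0},{"dx":-0.025,"dy":0,"dz":-0.025,"rx":0,"ry":0,"rz":0,"hand":0},{"dx":0,"dy":0,"dz":-0.025,"rx":0,"ry":0,"rz":0,"hand":0},{"dx":0,"dy":0,"dz":0,"rx":0,"ry":0,"rz":0,"hand":0},{"dx":0,"dy":0,"dz":0,"rx":0,"ry":0,"rz":0,"hand":0}]'
python3 - <<'E'
from h import *
a=snap('side','s6')['frame'][170:300,210:360,::-1]; b=snap('top','t6')['frame'][140:270,240:370,::-1]
f=lambda x:cv2.resize(x,None,fx=2.8,fy=4,interpolation=cv2.INTER_CUBIC)
cv2.imwrite('pics/c6.png',np.hstack([f(a),f(b)]))
from m import w
S=load('s6')
for t in(0,.02,.023,.026):
    p=proj(S,w([.5627,-.3174,-.5029],(-.142+t,0,.055))); print(t,(p[0]-210)*2.8,(p[1]-170)*4)
E
```

```text
clock: 10.37
position: [0.3572, -0.2055, 0.1531]
ee_rot: [0.001, 0.969, -0.249, 0.003]
contact_force: [0.2, -0.2, 0.8]
width: 0.0001
gripper_force: 0.0
pegL [ 0.58009946 -0.27731593  0.1171359 ] 0.0001416014230936265
pegF [ 0.58732172 -0.35012287  0.12186784] 0.001899334212975349
pegR [ 0.52156721 -0.32098977  0.11813998] 0.0013626140647134417
red [ 0.60875055 -0.31159714  0.0786174 ] 0.003096941841399396
white [ 0.54483576 -0.35778309  0.07852111] 0.0012796642143681
blue [ 0.53770848 -0.27995973  0.07713428] 0.005339169680977001
col [ 0.5583889  -0.31641142  0.1       ]
0 48.34518235217697 252.00232933594975
0.02 78.34918937610139 259.6676206834711
0.023 82.87801551993766 260.82462520713693
0.026 87.41425697335978 261.98352416138187
```

View pics/c6.png

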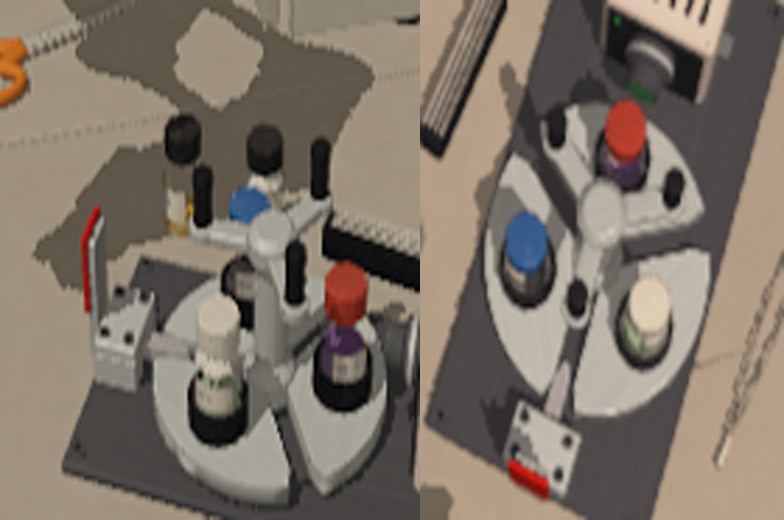

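The red plate, at panel (92,260), is against the guide block, the bar is in the slot and all vials stand upright. The finger is clear.

```bash
python3 -c "
from rig import manip
print(manip.sign_off())"
```

```text
the job is handed in; nothing more can be done
None
```

The red-capped vial is at the lens, the locking bar is fully home in the slot with its plate against the guide block, and the finger is clear; I handed the job in at about 10.5 s on the robot's clock, and the sign-off gave no verdict.

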